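# Wind up the fixture stud and rock the angle gauge to its mark

### The job

Turn the red handwheel clockwise until its white line points at the yellow post, which winds the brass stud up. Then pick up the blue angle gauge by its black grip and stand it level, by the middle of its foot, on the stud so that the stud is pressed down a little; from there rock it on the stud until its hanging black pointer settles on the red mark. Finish while holding the gauge like that, still, with the sprung stud pressed part way but not bottomed, and leave everything else on the bench where it is.

Things in the scene. Friction and masses are not known exactly. Their poses are not given: they have to be found in the camera images.
- fixture: Aluminium plate fixed on the bench, 130 (x) x 310 (y) x 12 mm, origin under its centre. Red handwheel on a column, axis at y = +85 mm; steel jack housing (radius 25 mm, top 44 mm above the bench) at y = -85 mm, a brass stud standing out of it; 30 mm high gear case between. Yellow post (12 mm square, 55 mm tall) at x = +66, y = +85 mm: the wheel's set mark.
- wheel (a joint): Turn of the handwheel, rad, growing CLOCKWISE seen from above, range 0 to 3.5; starts at 0 to 0.6. At value q its white line points along fixture yaw + 3.0 - q (counter-clockwise from above), so at 3.0 it points at the yellow post (fixture +x). Stays where left (friction 0.2 N m). Each radian lifts the stud 7 mm.
- wheel_grip (a point): On the wheel's axis, 80 mm above the bench, in the grip bar that runs straight across the wheel: 92 mm long, 16 mm wide, from 64 to 88 mm above the bench; the white line runs along its top from the centre to one end. Rim: ring of 100 mm diameter, 12 mm thick, centred 68 mm above the bench; sideways of the bar the gap is free to 44 mm from the axis.
- stud_top (a point): Highest point of the brass stud's lumpy head (two unequal domes, the higher of 13 mm radius), about 63 mm above the bench plus 7 mm per radian of wheel turn (84 mm at the set mark), when not pressed.
- stud (a joint): How far the sprung brass stud is pressed down, m: 0 free, 0.012 bottomed. It springs back; 0.9 N per mm after about 1 N of preload. The gauge's own weight (0.3 to 0.7 kg) presses it some 2 to 6 mm.
- gauge: Loose angle gauge, at the start standing on the bench: steel foot 40 (x) x 120 (y) x 12 mm, flat below; blue body 24 x 120 mm up to 110 mm; black grip 20 (x) x 24 (y) mm from 110 to 154 mm. Origin: centre of the underside, z up. Round white dial (92 mm across, centre 62 mm up) on its +x face, away from the robot (yaw -0.15 to 0.6 rad).
- gauge_pointer (a joint): Angle (rad) of the gauge's black hanging pointer about the gauge's x axis, 0 when the gauge is level. The pointer swings freely and hangs plumb, so this is minus the gauge's roll about its x axis; after a movement it swings at about 3 Hz and needs about 1.5 s to settle.
- gauge_bezel (a joint): Angle (rad) of the red mark on the dial about the gauge's x axis, 0 straight below the dial's centre, negative towards the gauge's -y end; fixed in a run, -0.45 to -0.22. The pointer is on the mark when gauge_pointer equals it: the gauge is rolled about its x axis by minus this value, +y end up, -y end down.
- pointer_tip (a point): Tip of the black pointer, 36 mm from the dial's centre.
- mark (a point): Middle of the red mark (a tick 6 mm wide, 18 mm long) on the dial, 36 mm from the dial's centre.
- hammer: Bystander, to be left alone: a claw-less hammer with wooden handle, 260 mm long, lying.
- wrench: Bystander, to be left alone: a flat steel spanner, 180 mm long, lying.
- flange: Bystander, to be left alone: an aluminium three-eared flange ring, 90 mm across, 8 mm thick, lying.
- square_tube: Bystander, to be left alone: an offcut of 50 mm square aluminium tube, 90 mm tall, standing.
- tube_stub: Bystander, to be left alone: an offcut of 42 mm round steel tube, 70 mm tall, standing.
- magnet: Bystander, to be left alone: a red right-angle welding magnet, 110 mm long, 26 mm thick, lying.
- spray_can: Bystander, to be left alone: a green and yellow can, 62 mm diameter, 170 mm tall, standing.
Not all that is in view belongs to the job. Of the things shaped like the gauge, the steel one is meant.

How it is judged (in metres and radians):
On the way, in this order (a step that is already met when the one before it is completed fails the run):
1. the handwheel is turned to its set mark (value of joint wheel between 2.88 and 3.12 rad and velocity of joint wheel between -0.1 and 0.1 rad/s), for 0.3 s.
2. the gauge stands level on the raised stud (contact force between gauge and fixture above 0.8 N and value of joint stud above 0.001 m and height (world z) of gauge above 0.058 m and horizontal distance between gauge and stud_top below 0.025 m and angle between gauge's own z axis and vertical below 0.12 rad), for 0.2 s.
At the end, for the whole second after the job is handed in: The fingers hold the gauge with the middle of its foot on the stud (within 25 mm), the stud pressed 1 to 11 mm, the foot's centre at least 58 mm above the bench, the pointer tip within 3.5 mm of the middle of the red mark and settled, the gauge still, the handwheel within 0.12 rad of its set mark (value of joint wheel between 2.88 and 3.12 rad and contact force between gauge and fixture above 0.8 N and value of joint stud between 0.001 and 0.0112 m and height (world z) of gauge above 0.058 m and horizontal distance between gauge and stud_top below 0.025 m and distance between pointer_tip and mark below 0.0035 m and velocity of joint gauge_pointer between -0.4 and 0.4 rad/s and linear speed of gauge below 0.02 m/s and contact force between gauge and the fingers above 2 N); the arm keeps its last pose, push and grip.
It fails at once if one of the other things on the bench is pushed from its place by more than 25 mm (distance of any of hammer, wrench, flange, square_tube, tube_stub, magnet, spray_can from where it was at the start of the episode above 0.025 m).
It also fails if it takes over 67 s, if anything falls off the work surface, if the arm or the gripper's body presses on something with over 40 N, if the wrist force passes 120 N, or if a joint passes its speed limit or range.

### The arm

A 7-joint arm with a two-finger parallel gripper is mounted at the origin on the work surface. World frame = base frame: x ahead of the robot, y to its left, z up, the work surface at z = 0. Lengths are in mm, angles in rad, forces in N, time in s.
With the tool pointing down it reaches from about 400 to 750 mm from the base axis. Payload 19.5 kg.
Tool frame: the origin (TCP) lies between the finger pads; the fingertips stand 22 mm ahead of it and the grasp point (between the pads) lies 3 mm ahead of it; z points along the fingers, y is the line along which they close (so a half turn about z gives the same grasp; the last joint's range is limited). The gripper opens to 85 mm and grips with 20 to 120 N. Pads are 22 mm wide; open, the fingers measure 114 mm over their backs; the gripper's body (76 mm by 85 mm) begins 54 mm behind the grasp point. The pads swing forward as they close: fully open they stand 13 mm farther back than shut.
Start: joints at [1.283, 0.707, -0.028, 1.485, 0.022, 0.951, -0.075], TCP at [139.91, -557.691, 222.468] pointing down, gripper open.
Joint ranges: [-2.71, 2.71], [-0.32, 2.16], [-1.57, 1.52], [0, 2.45], [-1.46, 4.6], [0, 2.02], [-2.83, 2.83]. Speed limits (rad/s): [1.89, 1.89, 2.57, 2.57, 3.01, 3.01, 3.01].

### API

Orientations are given as a rotation vector (axis times angle).
In Python, from cell import bot, snapshot, camera_info gives the robot as it stands.
- The arm moves only by the shell command python3 -m jog 'ROWS' [OPENING] [FORCE]. ROWS is a JSON list of rows, 1 to 5 of them, each of 4 numbers: dx, dy, dz in mm, then a turn about the tool's z in rad; each row is the pose to reach, as a shift and turn from the pose commanded when the command began, along the tool's axes at that moment; what a row does not reach only later rows make up. A row lasts 1/12 s, in which the tool goes at most 41.7 mm and 0.125 rad, less where a joint would pass 70% of its speed; a pose out of reach is approached as far as the arm can. OPENING is the finger opening in mm, set as the command begins (- or left out keeps the last). The fingers move at their own pace and stop on an object; FORCE is the grip in N (left out, the last holds). Time passes only in rows, so rows that do not move let the fingers close. It prints the time, the measured TCP pose, the force, the opening and the grip force at its end.
- bot.get_obs(): the state, without advancing time (a new reading comes with each control period).
- snapshot(name): name is "scene" or "top" or "wrist"; returns (picture, depth): 384x512x3 uint8, red, green, blue; 384x512 float32, mm along the optical axis (not along the pixel's ray), 0 where there is no reading.
- camera_info(name): a dict with "fx", "fy", "cx", "cy" (pixels), "k1" (the pictures are not rectified: a ray, as slopes to the right and down, at radius r is drawn at 1 + k1 r^2 times it, then the intrinsics apply), "origin" and "orientation" of the camera in the world; the wrist camera has in their place "T_tool_cam" (4x4, takes a point from camera to tool coordinates, whose origin is the TCP and whose axes are the flange's). Camera axes: x right, y down, z forward; pixel columns grow to the right and rows downward; lengths in mm; the calibration is good to about 2 mm. A picture is of the moment at which its call begins: read the wrist's pose just before it. camera_info takes no time and is no camera call.
- bot.close_job(): hands the job in; it is judged then, once.
The state is a dict: "clock": time; "qpos": joint angles; "qd": joint speeds; "joint_efforts": joint torques, N m; "eef_pos": TCP position; "ee_rot": TCP orientation; "ft_force": force on the tool from outside, world axes, zero at the start; "torque": the same for the moment, N m; "opening": finger opening in mm; "grasp_force": force on a finger pad.
Only numpy, scipy, OpenCV 4.12 (cv2) and the standard library are available. Lean on these libraries where they do the work, as an engineer would, in place of code of your own. Each camera call takes 0.05 s, during which the arm holds its last target. There are 200 camera calls.

## Working session

There is one attempt and no reset: what is moved stays moved. The work goes in short steps, Python scripts to look and compute and a shell command to move; the robot and the scene stay as the last step left them, time stands still between calls to the robot, and variables do not carry over. Pictures are saved under pics/ and viewed, at most 10 in all, crops included, and the job is handed in when it is done.

```bash
ls; mkdir -p pics; python3 - <<'E'
from cell import bot,snapshot,camera_info
import cv2,numpy as np
print(bot.get_obs())
for n in("scene","top","wrist"):
    print(n,camera_info(n))
    p,d=snapshot(n); np.savez(f'pics/{n}0.npz',p=p,d=d); cv2.imwrite(f'pics/{n}0.png',p[...,::-1])
a=cv2.imread('pics/scene0.png');b=cv2.imread('pics/top0.png')
E
```

```text
pics
{'clock': 0.0, 'qpos': array([ 1.28333278,  0.70708261, -0.02760992,  1.48497176,  0.02201765,
        0.95088094, -0.07549409]), 'qd': array([-0.00238559, -0.00082461, -0.001978  ,  0.00136051, -0.00121158,
        0.0001323 ,  0.00013074]), 'joint_efforts': array([-1.59379444e-03, -8.83219600e+01,  1.23427995e+00, -2.36173779e+01,
        1.69339083e-02,  6.45557724e-03,  4.90532909e-05]), 'eef_pos': array([ 139.82585325, -557.47777247,  222.0456551 ]), 'ee_rot': array([-3.11688490e+00, -3.84964315e-01,  2.79114565e-04]), 'ft_force': array([-0.49200355,  0.21866353, -0.01201475]), 'torque': array([-0.02784789,  0.00515332, -0.0600205 ]), 'grasp_force': 0.0, 'opening': 85.2949681642281}
scene {'fx': 405.8450234001301, 'fy': 405.8450234001301, 'cx': 252.95810620479665, 'cy': 193.92785855912, 'k1': -0.14845523990589354, 'origin': array([1064.14249207, -695.25296833,  984.9464115 ]), 'orientation': array([-2.26436124, -0.81275499,  0.31586726])}
top {'fx': 386.2623532684052, 'fy': 386.2623532684052, 'cx': 250.3609395882308, 'cy': 192.19541674000305, 'k1': -0.08228372605235672, 'origin': array([ 376.52717709,  -36.3019494 , 1144.61364572]), 'orientation': array([-2.14881952,  2.13885977, -0.12004308])}
wrist {'fx': 281.75907282899607, 'fy': 281.75907282899607, 'cx': 255.24862766422726, 'cy': 188.68662255402762, 'k1': -0.03819511951953404, 'T_tool_cam': array([[-2.85137390e-05, -9.57103943e-01, -2.89744787e-01,
         7.51609128e+01],
       [ 9.99999785e-01, -2.17318715e-04,  6.19451579e-04,
         1.86082784e-01],
       [-6.55846513e-04, -2.89744707e-01,  9.57103743e-01,
        -1.50256757e+02],
       [ 0.00000000e+00,  0.00000000e+00,  0.00000000e+00,
         1.00000000e+00]])}
```

View pics/scene0.png

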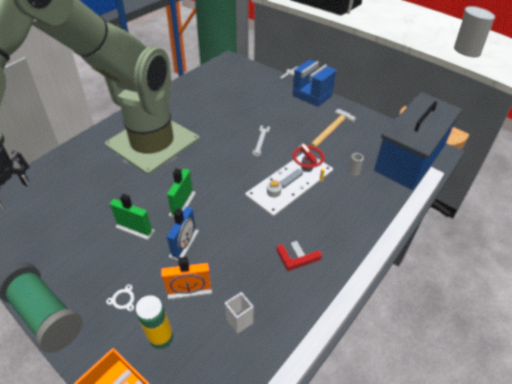

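View pics/top0.png

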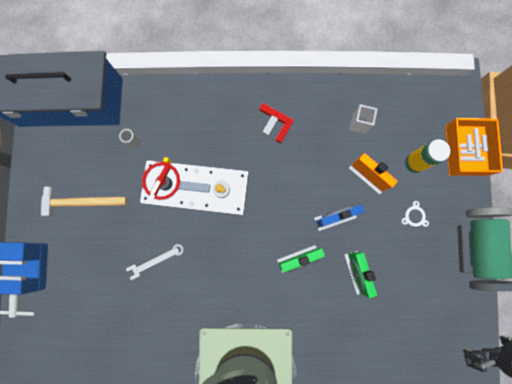

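The scene view shows four gauge-shaped things: green (130,215), green (180,190), blue (183,232) and orange (187,278). In the top view they are green (303,260), green (362,274), blue (340,215) and orange (375,170). Only the blue one fits the description. The fixture is at top (195,188), with the wheel at (160,181) and the stud at (221,188). I'll confirm with an enlarged crop and measure.

```bash
cat > h.py <<'E'
import numpy as np,cv2
from scipy.spatial.transform import Rotation as R
from cell import bot,snapshot,camera_info
def cam(n):
    c=camera_info(n)
    if n=='wrist':
        o=bot.get_obs();T=np.eye(4);T[:3,:3]=R.from_rotvec(o['ee_rot']).as_matrix();T[:3,3]=o['eef_pos'];T=T@c['T_tool_cam']
        return c,T[:3,:3],T[:3,3]
    return c,R.from_rotvec(c['orientation']).as_matrix(),c['origin']
def rays(C,uv):
    c,Rm,o=C;K=np.array([[c['fx'],0,c['cx']],[0,c['fy'],c['cy']],[0,0,1]])
    s=cv2.undistortPoints(np.asarray(uv,float).reshape(-1,1,2),K,np.array([c['k1'],0,0,0,0])).reshape(-1,2)
    return np.c_[s,np.ones(len(s))]
def plane(C,uv,z):
    r=rays(C,uv)@C[1].T; return C[2]+r*((z-C[2][2])/r[:,2])[:,None]
def pts(C,d,mask):
    v,u=np.nonzero(mask&(d>0)); uv=np.c_[u,v]
    return (rays(C,uv)*d[v,u][:,None])@C[1].T+C[2],uv
def hsv(p): return cv2.cvtColor(p,cv2.COLOR_RGB2HSV)
def load(n): z=np.load(f'pics/{n}.npz'); return z['p'],z['d']
E
python3 - <<'E'
from h import *
for n in('top','scene'):
    C=cam(n);p,d=load(n+'0');H=hsv(p);h,s,v=[H[...,i].astype(int) for i in range(3)]
    yy,xx=np.mgrid[:384,:512]
    P=np.zeros((384,512,3));q,uv=pts(C,d,d>0);P[uv[:,1],uv[:,0]]=q
    base=(P[...,1]>-450)&(P[...,1]<350)&(P[...,0]>200)&(P[...,0]<760)&(P[...,2]>-10)
    def rep(name,m):
        q=P[m&base]
        if len(q): print(n,name,len(q),'med',np.median(q,0).round(1),'min',q.min(0).round(),'max',q.max(0).round())
        return q
    q=rep('blue',(h>95)&(h<125)&(s>130)&(v>60)&(P[...,2]>15)&(P[...,1]<-50))
    qq=q[:,:2].astype(np.float32);print(cv2.minAreaRect(qq),cv2.fitLine(qq,cv2.DIST_HUBER,0,.01,.01).ravel())
    q=rep('black top',(v<60)&(P[...,2]>140)&(P[...,1]<-100))
    pl=(P[...,2]>4)&(P[...,2]<20)&(v>140)&(s<60)&(P[...,1]>-150)&base
    k,l,st,ce=cv2.connectedComponentsWithStats(pl.astype(np.uint8));i=1+np.argmax(st[1:,4])
    q=P[l==i];print(n,'plate',len(q),np.median(q[:,2]),cv2.minAreaRect(q[:,:2].astype(np.float32)))
    rep('red wheel',((h<6)|(h>174))&(s>150)&(P[...,1]>50)&(P[...,2]>40))
    rep('yellow',(h>18)&(h<35)&(s>130)&(P[...,1]>30)&(P[...,2]>20)&(P[...,1]<250))
    rep('brass',(h>10)&(h<30)&(s>70)&(P[...,1]>-100)&(P[...,1]<30)&(P[...,2]>48))
a=cv2.resize(load('scene0')[0][100:300,90:380],None,fx=2.1,fy=2.1,interpolation=2)
b=cv2.resize(load('top0')[0][140:240,130:260],None,fx=4,fy=4)[:, :520]
cv2.imwrite('pics/crop1.png',a[...,::-1]);cv2.imwrite('pics/crop2.png',b[...,::-1])
E
```

```text
top blue 280 med [ 449.8 -245.3  109.3] min [ 426. -320.   35.] max [ 480. -204.  154.]
((453.3487854003906, -262.2381896972656), (22.02214813232422, 119.23169708251953), 18.089168548583984) [ 3.2549554e-01 -9.4554359e-01  4.5053473e+02 -2.5419580e+02]
top black top 57 med [ 449.7 -315.9  150.2] min [ 287. -371.  140.] max [ 586. -143.  156.]
top plate 2701 11.907085207585169 ((543.385009765625, 155.4977264404297), (310.4990539550781, 133.95541381835938), 83.83148956298828)
top red wheel 355 med [559.5 232.8  74.8] min [501. 188.  66.] max [605. 295.  92.]
top yellow 74 med [534.9  77.8  59.2] min [523.  61.  26.] max [621. 241.  66.]
scene blue 391 med [ 465.6 -301.8  108.6] min [ 429. -323.   27.] max [ 483. -207.  149.]
((452.5614929199219, -264.5839538574219), (25.16079330444336, 120.72525024414062), 18.80219268798828) [ 2.8804693e-01 -9.5761627e-01  4.6328537e+02 -2.7990326e+02]
scene black top 226 med [ 451.  -319.1  152.6] min [ 287. -377.  140.] max [ 590. -147.  159.]
scene plate 1700 12.733068557665604 ((536.846435546875, 154.67529296875), (312.0451965332031, 139.4889373779297), 83.43701171875)
scene red wheel 202 med [564.  228.3  73.6] min [498. 183.  46.] max [600. 292.  91.]
scene yellow 39 med [540.2  74.1  55.6] min [527.  60.  21.] max [621. 233.  68.]
```

View pics/crop1.png

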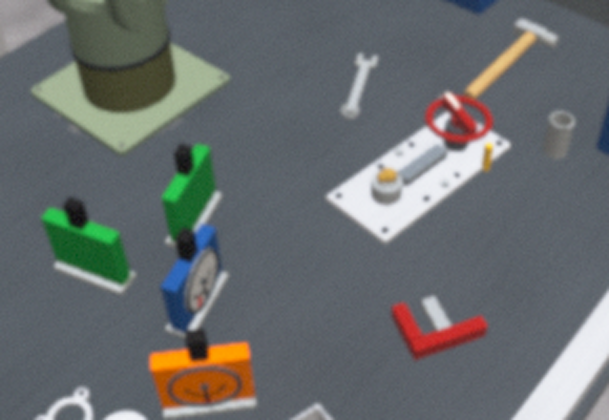

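View pics/crop2.png

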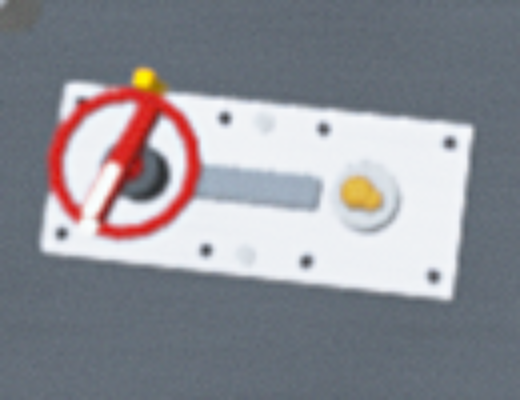

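The crops show the only blue gauge, at crop1 (195,278), with a black grip and a white dial carrying a red mark. In crop2 the wheel's white line points down-left (95,205), the post is at (145,78) and the stud at (362,193). Next I measure the wheel line, then move to a wrist view of the dial.

```bash
cat >> h.py <<'E'
def goal(x,y,z,a=None):
    o=bot.get_obs();Rm=R.from_rotvec(o['ee_rot']).as_matrix();ax=np.arctan2(Rm[1,0],Rm[0,0])
    d=Rm.T@(np.array([x,y,z])-o['eef_pos']);t=0 if a is None else ax-a
    print('shift',d.round(1),'turn',round(t,3),'rows',round(max(np.linalg.norm(d)/41.7,abs(t)/.125),1),'x-angle',round(ax,3),'q7',o['qpos'][6].round(2),'tilt',Rm[:,2].round(3))
E
python3 - <<'E'
from h import *
C=cam('top')
a=plane(C,[[130+95/4,140+210/4],[130+150/4,140+98/4]],88)
print(a.round(1), np.arctan2(*(a[0]-a[1])[[1,0]]), a.mean(0))
p,d=load('top0');H=hsv(p)
# white line subpixel
w=(H[...,2]>190)&(H[...,1]<60); m=np.zeros_like(w); m[178:200,146:168]=1
q,uv=pts(C,d,w&m&(d<1075)); print(len(q),q.mean(0))
ra=((H[...,0]<6)|(H[...,0]>174))&(H[...,1]>150)
v,u=np.nonzero(ra);k=(u<190)&(v>150)&(v<205)
hull=cv2.convexHull(np.c_[u,v][k].astype(np.float32)); 
print('wheel c',plane(C,[cv2.fitEllipse(hull)[0]],72))
# stud brass
b=(H[...,0]>10)&(H[...,0]<30)&(H[...,1]>70);v,u=np.nonzero(b);k=(u>205)&(u<240)&(v>170)&(v<205);print('brass',plane(C,[[u[k].mean(),v[k].mean()]],66),k.sum())
# black grip of gauge
bl=H[...,2]<60;v,u=np.nonzero(bl);k=(u>330)&(u<356)&(v>202)&(v<226);print('grip',plane(C,[[u[k].mean(),v[k].mean()]],145),k.sum(),u[k].min(),u[k].max(),v[k].min(),v[k].max())
goal(630,-204,222,.32)
E
```

```text
[[514.9 254.7  88. ]
 [594.4 218.7  88. ]] 2.716401183978623 [554.61568192 236.70962237  88.        ]
53 [527.21538903 254.05568719  89.20426606]
wheel c [[552.41496222 240.79301754  72.        ]]
brass [[531.25724748  73.23983761  66.        ]] 64
grip [[ 448.93936977 -251.66222839  145.        ]] 14 340 343 213 218
shift [ 5.614e+02 -2.237e+02  3.000e-01] turn -0.074 rows 14.5 x-angle 0.246 q7 -0.08 tilt [-0.     0.001 -1.   ]
```

```bash
python3 -m jog '[[37,-15,0,0],[75,-30,0,0],[112,-45,0,0],[150,-60,0,0],[187,-75,0,0]]' 50
python3 -m jog '[[37,-15,0,0],[75,-30,0,0],[112,-45,0,0],[150,-60,0,0],[187,-75,0,0]]'
python3 -m jog '[[37,-15,0,0],[75,-30,0,0],[112,-45,0,0],[150,-60,5,-0.07],[187,-74,15,-0.074]]'
python3 - <<'E'
from h import *
goal(630,-204,207,.32)
C=cam('wrist');p,d=snapshot('wrist');np.savez('pics/w1.npz',p=p,d=d,R=C[1],o=C[2])
cv2.imwrite('pics/w1.png',cv2.resize(p,(768,576),interpolation=2)[...,::-1])
E
```

```text
clock: 0.57
eef_pos: [304.4, -438.0, 222.4]
ee_rot: [-3.118, -0.385, -0.0]
ft_force: [1.2, -0.2, 0.1]
opening: 50.0
grasp_force: 0.0
clock: 0.98
eef_pos: [467.7, -319.5, 222.4]
ee_rot: [-3.118, -0.385, 0.0]
ft_force: [-0.1, -1.7, -0.1]
opening: 50.1
grasp_force: 0.0
clock: 1.4
eef_pos: [631.3, -202.3, 208.2]
ee_rot: [3.1, 0.507, 0.002]
ft_force: [0.7, -0.4, 0.0]
opening: 50.1
grasp_force: 0.0
shift [-1.8  1.2  1.2] turn 0.004 rows 0.1 x-angle 0.324 q7 -0.96 tilt [ 0.001 -0.    -1.   ]
```

View pics/w1.png

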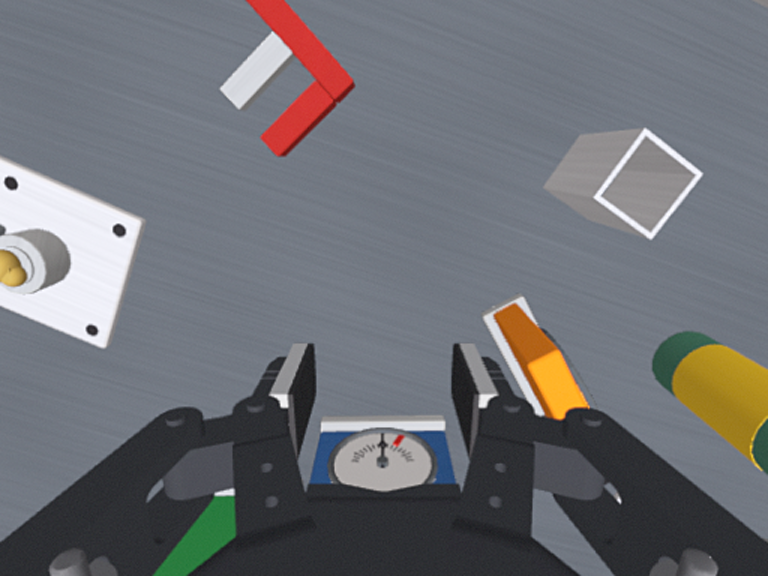

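The wrist view shows the dial at (382,460), with the pointer at (382,440) and the red mark at (398,440). I'll cast those rays onto the dial plane.

```bash
python3 - <<'E'
from h import *
z=np.load('pics/w1.npz');p,d=z['p'],z['d'];C=(camera_info('wrist'),z['R'],z['o'])
H=hsv(p);h,s,v=[H[...,i].astype(int) for i in range(3)]
# foot front edge: white strip rows 278-287
fm=np.zeros(h.shape,bool);fm[276:290,205:305]=1
fo=fm&(v>170)&(s<50);vv,uu=np.nonzero(fo)
f=cv2.minAreaRect(plane(C,np.c_[uu,vv],12)[:,:2].astype(np.float32));print('foot strip',f,len(uu))
yaw=.32
for yaw in (.29,.32,.35):
    g=np.array([np.cos(yaw),np.sin(yaw),0]);ey=np.array([-g[1],g[0],0])
    c0=np.array([451,-262,0])+g*12.5
    def onp(uv):
        r=rays(C,uv)@C[1].T;return C[2]+r*(((c0-C[2])@g)/(r@g))[:,None]
    win=np.zeros(h.shape,bool);win[284:325,215:295]=1
    for nm,m in(('red',win&((h<8)|(h>172))&(s>110)),('dial',win&(v>120)&(s<45))):
        b,a=np.nonzero(m);q=onp(np.c_[a,b]);
        print(yaw,nm,len(q),((q-c0)@ey).mean().round(2),q[:,2].mean().round(2),'y',((q-c0)@ey).min().round(1),((q-c0)@ey).max().round(1),'z',q[:,2].min().round(1),q[:,2].max().round(1))
    q=onp(np.array([[382,461],[382,437],[398.5,440.5]])/1.5)
    y=(q-c0)@ey; print(y.round(1),q[:,2].round(1),'ptr',np.arctan2(y[1]-y[0],q[0,2]-q[1,2]),'mark',np.arctan2(y[2]-y[0],q[0,2]-q[2,2]))
cr=cv2.resize(p[274:326,205:305],None,fx=7,fy=7,interpolation=2);cv2.imwrite('pics/dial.png',cr[...,::-1])
E
```

```text
foot strip ((468.7112121582031, -257.121337890625), (10.81144905090332, 118.31771087646484), 19.433435440063477) 491
0.29 red 32 -15.03 25.55 y -20.5 -10.4 z 18.3 33.9
0.29 dial 2116 0.32 49.48 y -58.4 57.5 z 2.6 85.0
[ -0.3  -0.2 -15.6] [55.  22.1 26.6] ptr 0.0005565978057843853 mark -0.49505564169663535
0.32 red 32 -15.37 26.16 y -20.9 -10.7 z 19.1 34.4
0.32 dial 2116 0.01 49.47 y -58.3 57.5 z 5.1 84.4
[ -0.6  -0.6 -15.9] [55.  22.2 27.2] ptr 0.000556287332918941 mark -0.5030928950302007
0.35 red 32 -15.72 26.77 y -21.2 -11.1 z 19.8 34.9
0.35 dial 2116 -0.29 49.47 y -58.3 57.5 z 3.2 85.0
[ -1.   -1.  -16.3] [55.1 22.2 27.9] ptr 0.0005564777193230018 mark -0.5117638676945508
```

View pics/dial.png

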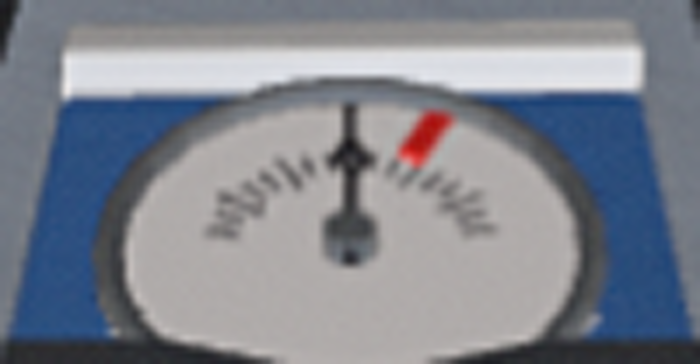

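The mark's middle is 15 mm towards -y and about 33 mm below the centre, which puts the bezel at about -0.43 rad. This agrees with the 36 mm radius and is in range. The gauge is at about (453,-262.5), yaw 0.33. Next, the wheel.

```bash
python3 -m jog '[[6,-40,0,-0.125],[12,-80,0,-0.25],[18,-120,0,-0.375],[24,-160,0,-0.5],[30,-200,0,-0.625]]' >/dev/null
python3 -m jog '[[28,-29,0,-0.125],[57,-58,0,-0.25],[85,-87,0,-0.375],[113,-116,0,-0.5],[142,-145,0,-0.625]]' | grep -A1 clock
python3 -m jog '[[20,-3,0,-0.125],[42,-7,0,-0.25],[42,-7,0,-0.375],[42,-7,0,-0.5],[42,-7,0,-0.625]]' >/dev/null
python3 -m jog '[[0,0,0,-0.125],[0,0,0,-0.25],[0,0,0,-0.375],[0,0,0,-0.5],[0,0,0,-0.5]]'
python3 - <<'E'
from h import *
C=cam('wrist');p,d=snapshot('wrist');np.savez('pics/w2.npz',p=p,d=d,R=C[1],o=C[2])
cv2.imwrite('pics/w2.png',p[...,::-1])
goal(552,240,200,2.71)
H=hsv(p);h,s,v=[H[...,i].astype(int) for i in range(3)]
P=np.zeros((384,512,3));q,uv=pts(C,d,d>0);P[uv[:,1],uv[:,0]]=q
near=np.hypot(P[...,0]-552,P[...,1]-240)<60
red=near&((h<8)|(h>172))&(s>110)
wh=near&(s<60)&(v>170)&(P[...,2]>80)&(P[...,2]<96)
bar=(red&(P[...,2]>80)&(P[...,2]<96))|wh
for n,m in(('bar',bar),('white',wh)):
    b=P[m][:,:2].astype(np.float32);print(n,len(b),np.median(P[m][:,2]),cv2.minAreaRect(b),b.mean(0))
b=P[red&(P[...,2]>66)&(P[...,2]<79)][:,:2].astype(np.float32);print('rim',len(b),cv2.minEnclosingCircle(b),cv2.fitEllipse(cv2.convexHull(b)))
w=P[wh][:,:2].mean(0);c=P[bar][:,:2].mean(0)
print('line angle',np.arctan2(*(w-c)[::-1]))
E
```

```text
clock: 2.28
eef_pos: [560.1, 197.0, 207.6]
clock: 3.12
eef_pos: [553.9, 237.1, 207.2]
ee_rot: [-0.687, -3.065, 0.0]
ft_force: [-0.6, 0.1, -0.2]
opening: 49.8
grasp_force: 0.0
shift [2.9 1.8 7.2] turn -0.017 rows 0.2 x-angle 2.693 q7 0.28 tilt [-0.001  0.    -1.   ]
bar 1348 86.80575616125873 ((551.2835083007812, 242.6209716796875), (15.983907699584961, 90.8490219116211), 63.50154495239258) [549.65924 243.25089]
white 408 87.70845193189732 ((547.2764282226562, 246.4409637451172), (12.722302436828613, 80.26805114746094), 63.50154495239258) [529.9685 253.3029]
rim 2785 ((552.0164794921875, 242.1207733154297), 55.076446533203125) ((551.8563842773438, 242.1315155029297), (108.43990325927734, 109.04473114013672), 111.15294647216797)
line angle 2.669563655926682
```

View pics/w2.png

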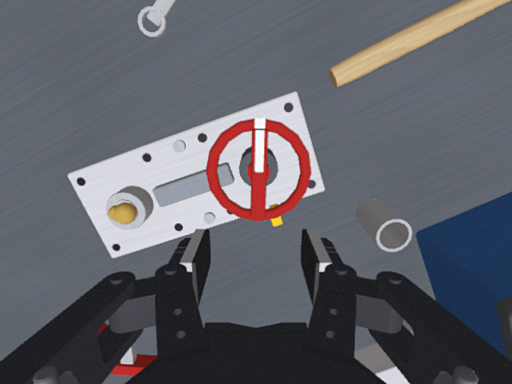

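The wrist view shows the bar at (259,170) in line with the tool, the axis at world (552,242) and the line at 2.68 rad. Descend and grip.

```bash
python3 - <<'E'
from h import *
z=np.load('pics/w2.npz');p,d=z['p'],z['d'];C=(camera_info('wrist'),z['R'],z['o'])
H=hsv(p);h,s,v=[H[...,i].astype(int) for i in range(3)]
q,uv=pts(C,d,(s<50)&(v>150));k=(abs(q[:,2]-12)<5)&(q[:,1]<340)&(q[:,1]>-40)&(q[:,0]<625)&(q[:,0]>455)
m=np.zeros(h.shape,np.uint8);m[uv[k,1],uv[k,0]]=1
n,l,st,_=cv2.connectedComponentsWithStats(m);b,a=np.nonzero(l==1+np.argmax(st[1:,4]))
print('plate',cv2.minAreaRect(plane(C,np.c_[a,b],12)[:,:2].astype(np.float32)))
q,uv=pts(C,d,(h>18)&(h<35)&(s>130));k=(q[:,2]>50)&(q[:,1]>150);print('post',np.median(q[k],0))
k=(q[:,2]>48)&(q[:,1]<110)&(q[:,1]>40);print('brass',np.median(q[k],0),q[k][:,2].max(),q[k][np.argsort(q[k][:,2])[-15:]].mean(0))
q,uv=pts(C,d,(h>8)&(h<35)&(s>80));k=(q[:,2]>46)&(q[:,1]<110)&(q[:,1]>40);print('brass',np.median(q[k],0),q[k][np.argsort(q[k][:,2])[-15:]].mean(0))
E
python3 -m jog '[[4,4,40,0.014],[4,4,80,0.014],[4,4,110,0.014],[4,4,121,0.014],[4,4,121,0.014]]'
```

```text
plate ((542.2168579101562, 158.2609405517578), (307.8468322753906, 129.26394653320312), 83.68058013916016)
post [617.4404767  234.99506006  53.7768546 ]
brass [531.18631131  80.94820219  59.08287229] 64.38429195985157 [533.77672803  78.54557731  63.78997707]
brass [531.21459943  80.7079251   58.87842339] [533.77672803  78.54557731  63.78997707]
clock: 3.58
eef_pos: [551.2, 242.3, 84.7]
ee_rot: [-0.721, -3.055, 0.004]
ft_force: [-0.4, -0.4, -0.9]
opening: 49.7
grasp_force: 0.0
```

```bash
python3 -m jog '[[0,0,0,0],[0,0,0,0],[0,0,0,0],[0,0,0,0],[0,0,0,0]]' 10 60
python3 -m jog '[[0,0,0,0.125],[0,0,0,0.25],[0,0,0,0.375],[0,0,0,0.5],[0,0,0,0.625]]'
python3 -c "
from h import *
goal(551.5,242,84.7,-.11)"
```

```text
clock: 4.0
eef_pos: [552.4, 242.8, 87.4]
ee_rot: [0.718, 3.057, 0.001]
ft_force: [-0.8, 0.7, -0.5]
opening: 10.0
grasp_force: 0.0
clock: 4.42
eef_pos: [552.2, 242.8, 87.0]
ee_rot: [1.632, 2.684, 0.001]
ft_force: [-0.1, 0.3, -0.3]
opening: 9.8
grasp_force: 0.0
shift [-0.4 -1.   2.3] turn 2.159 rows 17.3 x-angle 2.049 q7 -0.31 tilt [ 0.001  0.    -1.   ]
```

```bash
python3 - <<'E'
from h import *
print(bot.get_obs()['grasp_force'],bot.get_obs()['opening'])
C=cam('wrist');p,d=snapshot('wrist');np.savez('pics/w3.npz',p=p,d=d,R=C[1],o=C[2])
t,dt=snapshot('top')
s=cv2.resize(t[140:240,120:260],None,fx=4,fy=4)
s=cv2.resize(s,(538,384))
cv2.imwrite('pics/w3.png',cv2.resize(np.hstack([p,s]),(800,293))[...,::-1])
E
```

```text
0.0 9.839025228056427
```

View pics/w3.png

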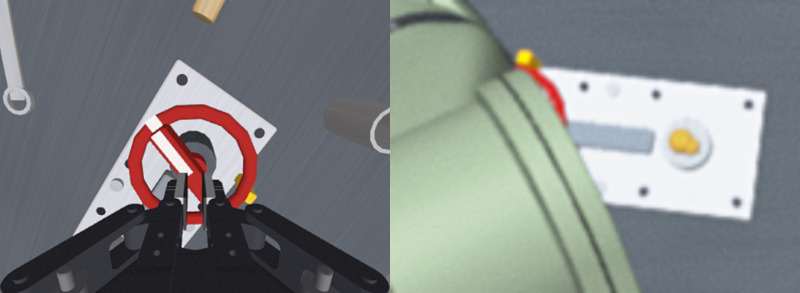

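The fingers sit over the bar without holding it, and the line has not turned. I'll check the fingertip height from depth.

```bash
python3 - <<'E'
from h import *
z=np.load('pics/w3.npz');p,d=z['p'],z['d'];C=(camera_info('wrist'),z['R'],z['o'])
P=np.zeros((384,512,3));q,uv=pts(C,d,d>0);P[uv[:,1],uv[:,0]]=q
o=bot.get_obs();Rm=R.from_rotvec(o['ee_rot']).as_matrix();print(o['eef_pos'])
for v in range(210,300,8):
  print(v,[(u,*((P[v,u]-o['eef_pos'])@Rm).round().astype(int)) for u in (234,242,250,258,266,274)])
E
```

```text
[552.09552248 243.0338336   87.01153042]
210 [(234, np.int64(16), np.int64(-11), np.int64(-2)), (242, np.int64(15), np.int64(-6), np.int64(0)), (250, np.int64(14), np.int64(-2), np.int64(3)), (258, np.int64(8), np.int64(3), np.int64(17)), (266, np.int64(7), np.int64(8), np.int64(19)), (274, np.int64(3), np.int64(14), np.int64(30))]
218 [(234, np.int64(10), np.int64(-11), np.int64(-1)), (242, np.int64(10), np.int64(-6), np.int64(-1)), (250, np.int64(10), np.int64(-2), np.int64(0)), (258, np.int64(9), np.int64(3), np.int64(3)), (266, np.int64(3), np.int64(8), np.int64(16)), (274, np.int64(-3), np.int64(14), np.int64(30))]
226 [(234, np.int64(10), np.int64(-10), np.int64(-12)), (242, np.int64(10), np.int64(-6), np.int64(-11)), (250, np.int64(6), np.int64(-2), np.int64(-2)), (258, np.int64(5), np.int64(3), np.int64(0)), (266, np.int64(10), np.int64(7), np.int64(-11)), (274, np.int64(10), np.int64(11), np.int64(-11))]
234 [(234, np.int64(11), np.int64(-9), np.int64(-22)), (242, np.int64(10), np.int64(-5), np.int64(-22)), (250, np.int64(0), np.int64(-2), np.int64(0)), (258, np.int64(0), np
[... 1835 characters left out ...]
, np.int64(-9), np.int64(6), np.int64(-35)), (274, np.int64(9), np.int64(8), np.int64(-59))]
290 [(234, np.int64(15), np.int64(-6), np.int64(-72)), (242, np.int64(-6), np.int64(-5), np.int64(-44)), (250, np.int64(-50), np.int64(-3), np.int64(15)), (258, np.int64(-50), np.int64(3), np.int64(15)), (266, np.int64(-49), np.int64(8), np.int64(14)), (274, np.int64(2), np.int64(9), np.int64(-55))]
298 [(234, np.int64(12), np.int64(-6), np.int64(-72)), (242, np.int64(-10), np.int64(-5), np.int64(-45)), (250, np.int64(-100), np.int64(-4), np.int64(70)), (258, np.int64(-105), np.int64(3), np.int64(76)), (266, np.int64(-114), np.int64(12), np.int64(88)), (274, np.int64(-2), np.int64(9), np.int64(-55))]
```

```bash
python3 - <<'E'
from h import *
z=np.load('pics/w2.npz');p,d=z['p'],z['d'];c=camera_info('wrist');T=c['T_tool_cam']
C=(c,T[:3,:3],T[:3,3])
P=np.zeros((384,512,3));q,uv=pts(C,d,d>0);P[uv[:,1],uv[:,0]]=q
m=(abs(P[...,1])<60)&(abs(P[...,0])<25)&(P[...,2]<40)&(P[...,2]>-60)&(d>0)
q=P[m];print(len(q),q.max(0),[np.percentile(q[:,2],k).round(1) for k in(50,90,98,100)])
k=q[:,2]>q[:,2].max()-4;print(q[k].round()[:8])
z=np.load('pics/w3.npz');print('bar top world z in w3')
C=(c,z['R'],z['o']);Q,uv=pts(C,z['d'],np.ones((384,512),bool))
k=np.hypot(Q[:,0]-552,Q[:,1]-242)<60
H=hsv(z['p'])[uv[:,1],uv[:,0]].astype(int);r=k&(H[:,1]>110)&((H[:,0]<8)|(H[:,0]>172))
print(np.percentile(Q[r][:,2],[1,25,50,75,99]))
w=k&(H[:,1]<50)&(H[:,2]>180)&(Q[:,2]>75);print(np.median(Q[w],0),w.sum())
E
```

```text
4681 [ 13.74536951  57.65037261 -10.40419705] [np.float64(-43.4), np.float64(-21.6), np.float64(-14.9), np.float64(-10.4)]
[[ 10.  26. -14.]
 [  8. -24. -12.]
 [  8.  26. -11.]
 [  8. -24. -13.]
 [  8.  26. -12.]
 [  7. -24. -12.]
 [  7.  26. -12.]
 [  7. -24. -12.]]
bar top world z in w3
[ 66.28349349  71.21822404  72.35287373  73.42183124 102.52360229]
[528.19779982 254.46234749  87.89954839] 1088
```

By both depth and contact, the real fingertips are level with the TCP when closed and 10 mm behind it at 50 mm opening. I'll back up, re-align and go about 20 mm lower.

```bash
python3 -m jog '[[0,0,-15,-0.12],[0,0,-15,-0.25],[0,0,-15,-0.375],[0,0,-15,-0.5],[0,0,-15,-0.625]]' 50
python3 -m jog '[[0,0,20,0],[0,0,36,0],[0,0,36,0],[0,0,36,0],[0,0,36,0]]'
```

```text
clock: 4.93
eef_pos: [552.3, 242.7, 101.9]
ee_rot: [0.708, 3.06, 0.001]
ft_force: [-0.1, -0.7, -0.3]
opening: 50.3
grasp_force: 0.0
clock: 5.35
eef_pos: [552.4, 243.0, 66.5]
ee_rot: [0.722, 3.057, 0.001]
ft_force: [0.4, 0.1, 0.0]
opening: 49.9
grasp_force: 0.0
```

```bash
python3 -m jog '[[0,0,0,0],[0,0,0,0],[0,0,0,0],[0,0,0,0],[0,0,0,0]]' 10 60
```

```text
clock: 5.77
eef_pos: [551.8, 241.6, 66.3]
ee_rot: [0.725, 3.057, -0.003]
ft_force: [-6.9, -8.6, 13.6]
opening: 14.6
grasp_force: 59.7
```

```bash
python3 -m jog '[[0,0,0,0.11],[0,0,0,0.23],[0,0,0,0.35],[0,0,0,0.47],[0,0,0,0.59]]'
python3 -m jog '[[0,0,0,0.12],[0,0,0,0.24],[0,0,0,0.36],[0,0,0,0.48],[0,0,0,0.6]]'
python3 -c "
from h import *
goal(551.8,242,66.3,-.11)
print(bot.get_obs()['qpos'].round(2))"
```

```text
clock: 6.18
eef_pos: [551.4, 241.1, 66.3]
ee_rot: [1.591, 2.709, -0.005]
ft_force: [-10.5, -11.3, 15.5]
opening: 14.0
grasp_force: 59.9
clock: 6.6
eef_pos: [550.8, 240.9, 66.3]
ee_rot: [2.32, 2.118, -0.007]
ft_force: [-15.5, -12.7, 19.1]
opening: 14.3
grasp_force: 60.4
shift [ 1.2  0.9 -0. ] turn 1.59 rows 12.7 x-angle 1.48 q7 -0.74 tilt [-0.003 -0.003 -1.   ]
[-0.39  0.96 -0.16  1.53  0.21  0.68 -0.74]
```

```bash
python3 -m jog '[[-1,-1,0,0.11],[-1,-1,0,0.23],[-1,-1,0,0.35],[-1,-1,0,0.47],[-1,-1,0,0.59]]'
python3 -m jog '[[0,0,0,0.12],[0,0,0,0.24],[0,0,0,0.36],[0,0,0,0.48],[0,0,0,0.6]]'
python3 -c "
from h import *
goal(551.8,242,66.3,-.11)
print(bot.get_obs()['qpos'].round(2))"
```

```text
clock: 7.02
eef_pos: [550.0, 241.1, 66.3]
ee_rot: [2.835, 1.353, -0.003]
ft_force: [-11.5, -5.4, 14.9]
opening: 14.4
grasp_force: 59.9
clock: 7.43
eef_pos: [549.6, 241.7, 66.3]
ee_rot: [-3.108, -0.455, 0.004]
ft_force: [-12.8, -4.3, 14.9]
opening: 14.3
grasp_force: 60.1
shift [ 2.2  0.3 -0. ] turn 0.401 rows 3.2 x-angle 0.291 q7 -1.56 tilt [-0.003 -0.    -1.   ]
[-0.54  0.96  0.16  1.54 -0.21  0.66 -1.56]
```

```bash
python3 -m jog '[[0,0,0,0.12],[0,0,0,0.24],[0,0,0,0.36],[0,0,0,0.4],[0,0,0,0.4]]'
python3 - <<'E'
from h import *
goal(551.8,242,66.3,-.11)
C=cam('wrist');p,d=snapshot('wrist');np.savez('pics/w4.npz',p=p,d=d,R=C[1],o=C[2])
H=hsv(p);h,s,v=[H[...,i].astype(int) for i in range(3)]
P=np.zeros((384,512,3));q,uv=pts(C,d,d>0);P[uv[:,1],uv[:,0]]=q
near=np.hypot(P[...,0]-552,P[...,1]-242)<49
wh=near&(s<60)&(v>170)&(P[...,2]>82)&(P[...,2]<96)
b=P[wh][:,:2].astype(np.float32);print(len(b),cv2.minAreaRect(b),b.mean(0),np.arctan2(*(b.mean(0)-[551.8,242.1])[::-1]))
print(cv2.fitLine(b,cv2.DIST_L2,0,.01,.01).ravel())
E
```

```text
clock: 7.85
eef_pos: [549.6, 242.2, 66.3]
ee_rot: [-3.137, 0.167, 0.004]
ft_force: [-11.6, -2.3, 17.3]
opening: 14.3
grasp_force: 60.3
shift [ 2.2 -0.1 -0. ] turn 0.003 rows 0.1 x-angle -0.107 q7 -1.84 tilt [-0.003  0.    -1.   ]
1365 ((576.4200439453125, 232.16290283203125), (24.793231964111328, 40.948204040527344), 87.46004486083984) [577.7802  239.15149] -0.11300710612860997
[ 9.9502599e-01 -9.9615358e-02  5.7778003e+02  2.3915117e+02]
```

The line is at about -0.11 rad, which is the set mark. Release, rise and re-measure.

```bash
python3 -m jog '[[0,0,0,0],[0,0,0,0],[0,0,0,0],[0,0,0,0],[0,0,0,0]]' 50
python3 -m jog '[[0,0,-35,0],[0,0,-75,0],[0,0,-115,0],[0,0,-150,0],[0,0,-150,0]]'
python3 - <<'E'
from h import *
C=cam('wrist');p,d=snapshot('wrist');np.savez('pics/w5.npz',p=p,d=d,R=C[1],o=C[2])
H=hsv(p);h,s,v=[H[...,i].astype(int) for i in range(3)]
P=np.zeros((384,512,3));q,uv=pts(C,d,d>0);P[uv[:,1],uv[:,0]]=q
r2=np.hypot(P[...,0]-552,P[...,1]-242);near=r2<49
wh=near&(s<60)&(v>170)&(P[...,2]>82)&(P[...,2]<96)
b=P[wh][:,:2].astype(np.float32);print(len(b),cv2.minAreaRect(b),b.mean(0),np.arctan2(*(b.mean(0)-[551.8,242.1])[::-1]))
# stud
br=(h>8)&(h<35)&(s>80)&(P[...,2]>60)&(np.hypot(P[...,0]-533,P[...,1]-75)<30)
q=P[br]
if len(q): print('stud w',len(q),q.mean(0),q[np.argsort(q[:,2])[-15:]].mean(0))
C=cam('top');p,d=snapshot('top');H=hsv(p);h,s,v=[H[...,i].astype(int) for i in range(3)]
P=np.zeros((384,512,3));q,uv=pts(C,d,d>0);P[uv[:,1],uv[:,0]]=q
br=(h>8)&(h<35)&(s>80)&(P[...,2]>60)&(np.hypot(P[...,0]-533,P[...,1]-75)<30)
q=P[br];print('stud t',len(q),q.mean(0) if len(q) else 0,q[np.argsort(q[:,2])[-10:]].mean(0))
goal(453,-262.5,230,.33-np.pi/2);goal(453,-262.5,230,.33+np.pi/2)
print(bot.get_obs()['qpos'].round(2))
E
```

```text
clock: 8.32
eef_pos: [551.0, 241.9, 65.6]
ee_rot: [-3.137, 0.164, -0.0]
ft_force: [0.2, -0.0, -0.2]
opening: 50.1
grasp_force: 0.0
clock: 8.73
eef_pos: [553.0, 242.2, 222.0]
ee_rot: [-3.133, 0.164, -0.012]
ft_force: [0.6, 0.6, -0.0]
opening: 50.2
grasp_force: 0.0
338 ((576.5758056640625, 239.22015380859375), (15.422650337219238, 40.97179412841797), 83.68531799316406) [577.64215 238.92308] -0.12232181149027026
stud w 487 [535.26834632  79.04382559  78.12523736] [533.92353295  76.35952017  83.06181982]
stud t 67 [531.5162218   72.46048709  80.31805998] [532.50443868  75.77472852  84.35052644]
shift [-45.3 512.  -14.2] turn 1.137 rows 12.3 x-angle -0.104 q7 -1.9 tilt [ 0.002  0.001 -1.   ]
shift [-45.3 512.  -14.2] turn -2.005 rows 16.0 x-angle -0.104 q7 -1.9 tilt [ 0.002  0.001 -1.   ]
[-0.63  0.78  0.34  1.4  -0.28  1.01 -1.9 ]
```

The wheel is at 3.00 rad and the stud top at about (533,76,84). Now to the gauge.

```bash
python3 -m jog '[[-4,40,0,-0.125],[-8,81,0,-0.25],[-12,122,0,-0.375],[-15,162,0,-0.5],[-19,203,0,-0.625]]' >/dev/null
python3 -m jog '[[-27,31,0,-0.125],[-54,61,0,-0.25],[-81,92,0,-0.375],[-107,123,0,-0.5],[-134,153,0,-0.625]]' >/dev/null
python3 -m jog '[[-30,8,0,-0.125],[-60,15,0,-0.25],[-90,22,0,-0.375],[-103,25,0,-0.5],[-103,25,0,-0.625]]'
python3 -m jog '[[0,0,0,-0.12],[0,0,0,-0.13],[0,0,0,-0.13],[0,0,0,-0.13]]'
python3 - <<'E'
from h import *
goal(453,-262.5,133,.33+np.pi/2)
C=cam('wrist');p,d=snapshot('wrist');np.savez('pics/w6.npz',p=p,d=d,R=C[1],o=C[2])
H=hsv(p);h,s,v=[H[...,i].astype(int) for i in range(3)]
P=np.zeros((384,512,3));q,uv=pts(C,d,d>0);P[uv[:,1],uv[:,0]]=q
near=np.hypot(P[...,0]-453,P[...,1]+262)<75
b=P[near&(h>95)&(h<125)&(s>130)&(abs(P[...,2]-110)<5)];print('blue top',len(b),cv2.minAreaRect(b[:,:2].astype(np.float32)))
b=P[near&(v<70)&(abs(P[...,2]-154)<6)];print('grip',len(b),np.median(b,0) if len(b) else 0,cv2.minAreaRect(b[:,:2].astype(np.float32)) if len(b) else 0)
cv2.imwrite('pics/w6.png',p[...,::-1])
E
```

```text
clock: 10.08
eef_pos: [449.5, -264.8, 214.2]
ee_rot: [-1.985, -2.433, 0.001]
ft_force: [-0.4, -0.7, 1.0]
opening: 49.7
grasp_force: 0.0
clock: 10.42
eef_pos: [451.0, -261.4, 215.0]
ee_rot: [-1.831, -2.552, -0.0]
ft_force: [-0.4, 0.5, 0.3]
opening: 49.8
grasp_force: 0.0
shift [-1.8  1.6 82. ] turn -0.004 rows 2.0 x-angle 1.897 q7 0.51 tilt [-0.001  0.001 -1.   ]
blue top 1965 ((452.6949462890625, -261.6170959472656), (22.972776412963867, 118.80702209472656), 18.819108963012695)
grip 170 [ 450.12630488 -255.41148136  151.99901813] ((451.9612121582031, -260.9872741699219), (17.92048454284668, 22.396629333496094), 18.63249969482422)
```

```bash
python3 -m jog '[[-0.6,1.4,35,0],[-0.6,1.4,70,0],[-0.6,1.4,82,0],[-0.6,1.4,82,0]]'
python3 -m jog '[[0,0,0,0],[0,0,0,0],[0,0,0,0],[0,0,0,0],[0,0,0,0]]' 10 60
```

```text
clock: 10.8
eef_pos: [451.7, -260.9, 131.0]
ee_rot: [-1.826, -2.551, 0.001]
ft_force: [0.2, -0.8, -0.6]
opening: 50.2
grasp_force: 0.0
clock: 11.22
eef_pos: [453.0, -262.0, 134.9]
ee_rot: [1.826, 2.554, 0.0]
ft_force: [-1.0, 0.4, 7.8]
opening: 18.3
grasp_force: 59.0
```

```bash
python3 -m jog '[[0,0,-25,0],[0,0,-55,0],[0,0,-90,0],[0,0,-110,0],[0,0,-110,0]]'
python3 -c "
from h import *
goal(533,76,244,1.46)"
```

```text
clock: 11.63
eef_pos: [453.8, -262.2, 248.0]
ee_rot: [1.824, 2.55, 0.002]
ft_force: [0.3, -0.5, -5.9]
opening: 17.9
grasp_force: 61.5
shift [294.5 184.3   3.4] turn 0.44 rows 8.3 x-angle 1.9 q7 0.53 tilt [ 0.006 -0.003 -1.   ]
```

```bash
python3 -m jog '[[25,16,0,0],[55,34,0,0],[85,53,0,0],[115,72,0,0],[145,91,0,0]]' >/dev/null
python3 -m jog '[[35,22,0,0.1],[70,44,0,0.2],[105,66,0,0.3],[130,82,0,0.4],[149,93,0,0.44]]' >/dev/null
python3 -m jog '[[0,0,0,0],[0,0,0,0],[0,0,0,0]]'
python3 - <<'E'
from h import *
goal(533,76,217,1.46)
for n in('scene','top'):
    C=cam(n);p,d=snapshot(n);np.savez(f'pics/{n}7.npz',p=p,d=d)
    H=hsv(p);h,s,v=[H[...,i].astype(int) for i in range(3)]
    P=np.zeros((384,512,3));q,uv=pts(C,d,d>0);P[uv[:,1],uv[:,0]]=q
    b=P[(h>95)&(h<125)&(s>130)&(v>60)&(np.hypot(P[...,0]-533,P[...,1]-76)<80)&(P[...,2]>90)]
    print(n,len(b),b.min(0),b.max(0),cv2.minAreaRect(b[:,:2].astype(np.float32)))
E
```

```text
clock: 12.72
eef_pos: [531.1, 75.4, 243.1]
ee_rot: [-2.34, -2.096, 0.002]
ft_force: [0.2, -1.1, -6.9]
opening: 17.8
grasp_force: 61.2
shift [ 0.8  1.8 26.1] turn 0.001 rows 0.6 x-angle 1.461 q7 -0.45 tilt [-0.001 -0.001 -1.   ]
scene 299 [512.66934677   9.84025221 134.23802262] [564.9965789  128.98173914 415.6998728 ] ((540.0343017578125, 68.48129272460938), (119.3305892944336, 44.43604278564453), 83.14352416992188)Traceback (most recent call last):
  File "<stdin>", line 8, in <module>
    return umr_minimum(a, axis, None, out, keepdims, initial, where)
ValueError: zero-size array to reduction operation minimum which has no identity
```

```bash
python3 -m jog '[[0.8,1.8,10,0],[0.8,1.8,18,0],[0.8,1.8,23,0],[0.8,1.8,26,0],[0.8,1.8,28,0]]'
python3 -m jog '[[0,0,0,0],[0,0,0,0],[0,0,0,0],[0,0,0,0]]'
```

```text
clock: 13.23
eef_pos: [533.2, 76.5, 215.0]
ee_rot: [-2.34, -2.096, 0.001]
ft_force: [0.0, -0.3, -1.1]
opening: 18.2
grasp_force: 61.7
clock: 13.57
eef_pos: [533.4, 76.6, 215.8]
ee_rot: [2.34, 2.096, 0.0]
ft_force: [-0.6, -0.2, -1.9]
opening: 17.9
grasp_force: 61.6
```

The gauge stands level on the stud with about 5 N, roughly 4 mm pressed. I'll loosen the grip and rock it part of the way, to about 0.2 rad.

```bash
python3 -m jog '[[0,0,1,0],[0,0,2,0],[0,0,2,0]]' - 20
python3 -m jog '[[-7,0,0.3,0],[-14,0,0.8,0],[-21,0,1.6,0],[-28,0,2.6,0],[-34,0,3.6,0]]'
python3 -m jog '[[0,0,0,0],[0,0,0,0]]'
cat > look.py <<'E'
import sys
from h import *
n=sys.argv[1]
C=cam('scene');p,d=snapshot('scene');np.savez(f'pics/s{n}.npz',p=p,d=d)
H=hsv(p);h,s,v=[H[...,i].astype(int) for i in range(3)]
P=np.zeros((384,512,3));q,uv=pts(C,d,d>0);P[uv[:,1],uv[:,0]]=q
near=(np.hypot(P[...,0]-533,P[...,1]-60)<95)
g=np.array([np.cos(-.11),np.sin(-.11),0]);ey=np.array([-g[1],g[0],0])
m=near&(h>95)&(h<125)&(s>130)&(v>50)&(P[...,2]>70)&(P[...,2]<210)
q=P[m];y=(q-[533,76,0])@ey;b=np.c_[y,q[:,2]].astype(np.float32)
print('blue face rect (y,z)',len(b),cv2.minAreaRect(b))
w=near&(s<60)&(v>150)&(P[...,2]>50)&(P[...,2]<220);q=P[w];y=(q-[533,76,0])@ey
r=near&((h<8)|(h>172))&(s>90)&(P[...,2]>60)&(P[...,1]<140);qr=P[r]
print('white',len(q),'red',len(qr),((qr-[533,76,0])@ey).mean(),qr[:,2].mean() if len(qr) else 0)
vv,uu=np.nonzero(m);u0,v0=int(uu.mean()),int(vv.mean())
cv2.imwrite(f'pics/s{n}.png',cv2.resize(p[v0-30:v0+34,u0-34:u0+34],None,fx=9,fy=9,interpolation=2)[:,:,::-1]);print(u0,v0)
E
python3 look.py 8
```

```text
clock: 13.82
eef_pos: [533.3, 76.6, 213.5]
ee_rot: [-2.34, -2.096, -0.0]
ft_force: [-1.6, -0.5, 0.1]
opening: 18.2
grasp_force: 61.9
clock: 14.23
eef_pos: [529.6, 41.8, 209.9]
ee_rot: [2.341, 2.095, 0.0]
ft_force: [0.4, 3.0, -0.8]
opening: 18.0
grasp_force: 61.2
clock: 14.4
eef_pos: [529.6, 42.3, 209.9]
ee_rot: [2.341, 2.095, -0.0]
ft_force: [0.4, 0.9, -0.8]
opening: 17.8
grasp_force: 61.1
blue face rect (y,z) 279 ((-25.667037963867188, 145.8568115234375), (120.52223205566406, 91.15147399902344), 7.931465148925781)
white 215 red 0 nan 0
267 163look.py:14: RuntimeWarning: Mean of empty slice.
  print('white',len(q),'red',len(qr),((qr-[533,76,0])@ey).mean(),qr[:,2].mean() if len(qr) else 0)
  ret = ret.dtype.type(ret / rcount)
```

View pics/s8.png

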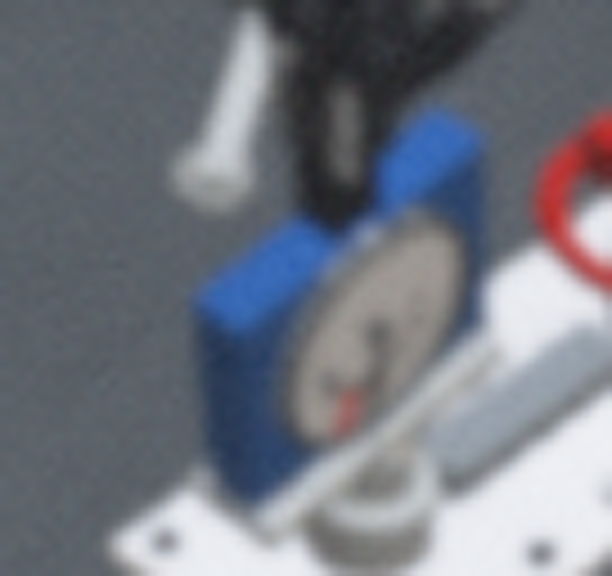

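The image shows the gauge rolled (rect tilt 0.14 rad) with the foot slid about 15 mm, because the grip stayed at 60 N. I'll lower the grip force via the opening argument, press more, and continue.

```bash
python3 -m jog '[[0,0,1,0],[0,0,2,0],[0,0,3,0],[0,0,3,0]]' 10 20
python3 -m jog '[[-7,0,1,0],[-14,0,2.5,0],[-21,0,4,0],[-21,0,4,0],[-21,0,4,0]]'
python3 look.py 9 2>/dev/null
```

```text
clock: 14.78
eef_pos: [529.6, 42.9, 206.8]
ee_rot: [2.34, 2.096, -0.0]
ft_force: [0.0, -0.1, 3.7]
opening: 18.0
grasp_force: 61.4
clock: 15.2
eef_pos: [527.1, 21.3, 202.8]
ee_rot: [-2.341, -2.095, 0.001]
ft_force: [0.1, 1.4, 0.8]
opening: 18.0
grasp_force: 59.6
blue face rect (y,z) 291 ((-34.941280364990234, 143.97274780273438), (122.9325942993164, 91.26531982421875), 19.000396728515625)
white 209 red 2 -30.677045667919238 96.6825681629935
265 165
```

```bash
python3 -m jog '[[-5,0,2,0],[-10,0,4,0],[-13,0,5.5,0],[-13,0,5.5,0],[-13,0,5.5,0]]'
python3 -m jog '[[0,0,0,0],[0,0,0,0],[0,0,0,0],[0,0,0,0],[0,0,0,0]]' >/dev/null
python3 -m jog '[[0,0,0,0],[0,0,0,0],[0,0,0,0],[0,0,0,0],[0,0,0,0]]' >/dev/null
python3 -m jog '[[0,0,0,0],[0,0,0,0],[0,0,0,0],[0,0,0,0],[0,0,0,0]]'
python3 look.py 10
```

```text
clock: 15.67
eef_pos: [525.8, 8.8, 197.3]
ee_rot: [-2.341, -2.095, 0.0]
ft_force: [-0.1, 0.1, 1.6]
opening: 18.1
grasp_force: 58.8
clock: 16.92
eef_pos: [525.9, 9.0, 197.4]
ee_rot: [-2.34, -2.096, -0.0]
ft_force: [0.4, 0.5, 2.5]
opening: 18.3
grasp_force: 58.8
blue face rect (y,z) 287 ((-43.39509201049805, 144.92660522460938), (127.26988220214844, 87.92179107666016), 30.49614906311035)
white 210 red 2 -51.71469206688457 364.17289813808213
264 167
```

View pics/s10.png

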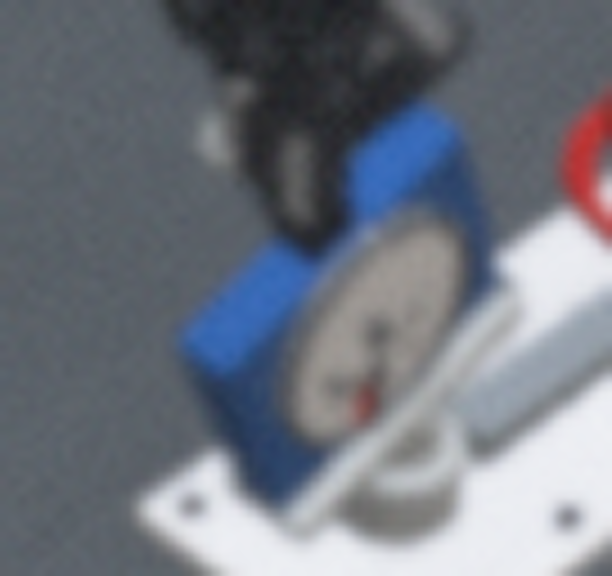

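In the crop the dial hub is at (377,335), and the red mark at (365,402) is nearly plumb below it, next to the pointer. I'll get the mark's angle from plumb numerically by casting onto the dial plane.

```bash
cat > ang.py <<'E'
import sys
from h import *
C=cam('scene');o=bot.get_obs()
g=np.array([np.cos(-.11),np.sin(-.11),0]);ey=np.array([-g[1],g[0],0])
c0=np.array([533,76,0])+g*12.5
def onp(uv):
    r=rays(C,uv)@C[1].T;q=C[2]+r*(((c0-C[2])@g)/(r@g))[:,None];return np.c_[(q-c0)@ey,q[:,2]]
for n in sys.argv[1:]:
    p,d=load(n);p=p.astype(float);r_,g_,b_=p[...,0],p[...,1],p[...,2]
    H=hsv(p.astype(np.uint8));h,s,v=[H[...,i].astype(int) for i in range(3)]
    # region around gauge in plane coordinates
    vv,uu=np.mgrid[130:205,225:310];Y=onp(np.c_[uu.ravel(),vv.ravel()]);y,z=Y.T
    f=lambda a:a[130:205,225:310].ravel()
    blue=(f(b_)-f(r_)>50)&(abs(y+30)<80)&(z>60)&(z<220)
    # red excess
    rw=np.clip(f(r_)-np.maximum(f(g_),f(b_))-18,0,None)*((z>75)&(z<150)&(y>-80)&(y<30))
    mk=np.array([(rw*y).sum(),(rw*z).sum()])/rw.sum()
    # dial: non-blue warm grey, within 60 of mark-ish and connected
    gr=((f(r_)-f(b_)>-4)&(f(r_)>85)&(z>85)&(z<190)&(abs(y+30)<60))|(rw>0)
    m=gr.reshape(vv.shape).astype(np.uint8);k,l,st,ce=cv2.connectedComponentsWithStats(m,connectivity=4)
    i=1+np.argmax(st[1:,4]);sel=(l==i);cs,_=cv2.findContours(sel.astype(np.uint8),0,1)
    hull=cv2.convexHull(cs[0]).reshape(-1,2)+[225,130]
    e=cv2.fitEllipse(onp(hull).astype(np.float32));cc=np.array(e[0])
    print(n,'area',sel.sum(),'dial ell',np.round(e[0],1),np.round(e[1],1),'mark',mk.round(1),'w',int(rw.sum()),'off',(mk-cc).round(1),'phi',np.arctan2(mk[0]-cc[0],cc[1]-mk[1]).round(3))
    # gauge roll: blue hull corners
    t=onp(cv2.convexHull(np.c_[uu.ravel(),vv.ravel()][blue].astype(np.float32)).reshape(-1,2))
    # foot strip: bright band below dial
E
python3 ang.py scene7 s8 s9 s10
```

```text
scene7 area 211 dial ell [ -8.  165.7] [71.9 77.9] mark [-19.7 108.2] w 884 off [-11.6 -57.5] phi -0.2
s8 area 288 dial ell [-22.  133.9] [81.7 86.3] mark [-34.7 107.9] w 239 off [-12.7 -26. ] phi -0.455
s9 area 286 dial ell [-29.8 129.2] [83.4 84.2] mark [-38.1 102.6] w 276 off [ -8.3 -26.5] phi -0.304
s10 area 284 dial ell [-34. 127.] [82.4 84.2] mark [-39.6  96.9] w 129 off [ -5.6 -30. ] phi -0.184
```

The ellipse centre is biased by the raised bezel. The wrist camera sees the gauge's blue top face with depth, so I'll fit that plane to get the roll directly.

```bash
cat > roll.py <<'E'
from h import *
C=cam('wrist');p,d=snapshot('wrist');np.savez('pics/wl.npz',p=p,d=d,R=C[1],o=C[2]);cv2.imwrite('pics/wl.png',p[...,::-1])
o=bot.get_obs();a=-.11;g=np.array([np.cos(a),np.sin(a),0]);ey=np.array([-g[1],g[0],0])
H=hsv(p);h,s,v=[H[...,i].astype(int) for i in range(3)]
m=((h>95)&(h<125)&(s>130)&(v>50)).astype(np.uint8)
q,uv=pts(C,d,m>0);k=np.hypot(*(q-o['eef_pos'])[:,:2].T)<110;q=q[k];k=(q[:,2]>110)&(q[:,2]<240);q=q[k]
L=np.c_[(q-[533,76,0])@g,(q-[533,76,0])@ey,q[:,2]]
# top face: robust plane z=a+bx+cy
w=np.ones(len(L),bool)
for _ in range(8):
    A=np.c_[np.ones(len(L)),L[:,:2]];c=np.linalg.lstsq(A[w],L[w,2],rcond=None)[0];r=L[:,2]-A@c;w=abs(r)<max(2,2*np.median(abs(r)))
print('n',w.sum(),len(L),'slope x,y',c[1:].round(3),'roll',np.arctan(c[2]).round(3),'res',np.std(r[w]).round(2))
t=L[w];rect=cv2.minAreaRect(t[:,:2].astype(np.float32));print('rect',rect,'y',t[:,1].min(),t[:,1].max())
th=np.arctan(c[2]);ce=np.array([rect[0][0],rect[0][1],c@[1,*rect[0]]])
print('foot centre x,y rel stud, z',(ce-110*np.array([0,-np.sin(th),np.cos(th)])).round(1),'tcp',o['eef_pos'].round(1),'F',o['ft_force'].round(1))
E
python3 roll.py; python3 - <<'E'
import sys;sys.argv=['x']
exec(open('ang.py').read())
q=onp(np.array([[271.9,174.2],[270.6,181.7]]));print('hub,mark',q.round(1))
E
```

```text
n 3127 4447 slope x,y [-0.004  0.336] roll 0.324 res 0.68
rect ((1.1469335556030273, -21.691970825195312), (23.37063980102539, 58.55679702758789), 0.2382522076368332) y -51.01870675849535 7.563591148845389
foot centre x,y rel stud, z [ 1.1 13.3 79. ] tcp [525.8   9.  197.4] F [ 0.7 -0.6  2.1]
hub,mark [[-32.4 123.6]
 [-36.6  94. ]]
```

The plane fit is clean (residual 0.7 mm) and gives a roll of 0.324 rad, so about 0.11 more is needed. The foot centre is about 15–20 mm towards -y. Pressing down with the grip offset rolls the gauge further and recentres it.

```bash
python3 -m jog '[[-1,0,1.5,0],[-2,0,3,0],[-3,0,4.5,0],[-4,0,6,0],[-4,0,6,0]]'; python3 roll.py
```

```text
clock: 17.43
eef_pos: [525.6, 4.2, 191.6]
ee_rot: [2.34, 2.094, -0.0]
ft_force: [-1.1, -3.0, 11.7]
opening: 17.9
grasp_force: 59.9
n 3157 4657 slope x,y [-0.007  0.375] roll 0.359 res 0.69
rect ((1.519892692565918, -25.632761001586914), (58.59150695800781, 23.210662841796875), 89.71587371826172) y -54.87166878631309 3.6825466604233417
foot centre x,y rel stud, z [ 1.5 13.  76. ] tcp [525.6   4.3 191.7] F [-0.8 -3.6 10.8]
```

```bash
python3 -m jog '[[-3,0,1,0],[-6,0,2.5,0],[-9,0,4,0],[-9,0,4,0]]'; python3 roll.py
```

```text
clock: 17.82
eef_pos: [524.6, -5.3, 187.6]
ee_rot: [2.341, 2.094, -0.0]
ft_force: [-0.2, -5.8, 13.3]
opening: 17.7
grasp_force: 60.1
n 3255 5030 slope x,y [-0.008  0.448] roll 0.421 res 0.71
rect ((1.3643856048583984, -35.443058013916016), (23.233928680419922, 63.00762176513672), 0.09689536690711975) y -66.96638321288336 -3.9247913910019485
foot centre x,y rel stud, z [ 1.4  9.6 76.6] tcp [524.6  -5.  187.7] F [-0.9 -3.  12.9]
```

```bash
python3 -m jog '[[0,0,-2,0],[0,0,-4,0],[1,0,-6,0],[3,0,-7,0],[4,0,-8,0]]';python3 -m jog '[[0,0,0,0],[0,0,0,0],[0,0,0,0]]'; python3 roll.py
```

```text
clock: 18.28
eef_pos: [524.8, 0.2, 195.4]
ee_rot: [-2.34, -2.096, 0.0]
ft_force: [-0.5, -0.9, 0.0]
opening: 17.9
grasp_force: 58.4
clock: 18.53
eef_pos: [524.8, -0.1, 195.3]
ee_rot: [-2.34, -2.096, 0.0]
ft_force: [0.2, -1.3, -0.5]
opening: 18.1
grasp_force: 58.4
n 3218 4868 slope x,y [-0.008  0.402] roll 0.382 res 0.7
rect ((1.022191047668457, -28.637187957763672), (23.262256622314453, 58.02995300292969), 0.05455729737877846) y -57.66302088487113 0.3698366133929004
foot centre x,y rel stud, z [ 1.  12.4 82. ] tcp [524.8  -0.  195.3] F [-0.8 -2.  -0.3]
```

```bash
python3 -m jog '[[-2,0,2,0],[-4,0,4,0],[-7,0,7,0],[-11,0,10,0],[-11,0,10,0]]'; python3 roll.py;python3 -m jog '[[0,0,0,0],[0,0,0,0],[0,0,0,0]]' 5 110;python3 roll.py
```

```text
clock: 19.0
eef_pos: [523.5, -12.1, 184.9]
ee_rot: [2.341, 2.095, -0.001]
ft_force: [-0.4, -1.6, 5.5]
opening: 18.2
grasp_force: 58.8
n 3315 5246 slope x,y [-0.006  0.506] roll 0.468 res 0.72
rect ((1.248488426208496, -40.28984069824219), (60.76759719848633, 23.17497444152832), 89.38961791992188) y -70.55176583608659 -9.954001597196912
foot centre x,y rel stud, z [ 1.2  9.3 78.6] tcp [523.6 -11.7 185.1] F [-0.4 -0.9  5.8]
clock: 19.3
eef_pos: [523.7, -11.5, 185.4]
ee_rot: [2.34, 2.095, 0.0]
ft_force: [-0.2, -2.7, 6.7]
opening: 16.4
grasp_force: 107.8
n 3285 5193 slope x,y [-0.004  0.5  ] roll 0.464 res 0.7
rect ((1.3779544830322266, -37.73362350463867), (56.895687103271484, 23.14252471923828), 89.57044982910156) y -66.09683238910554 -9.342135365841013
foot centre x,y rel stud, z [ 1.4 11.5 79.4] tcp [523.7 -11.5 185.4] F [-0.4 -2.2  6. ]
```

```bash
python3 -m jog '[[0,0,-1.5,0],[0,0,-3,0],[1,0,-5,0],[2,0,-6,0],[3,0,-6.5,0]]';python3 -m jog '[[0,0,0,0],[0,0,0,0],[0,0,0,0],[0,0,0,0],[0,0,0,0]]' >/dev/null; python3 -m jog '[[0,0,0,0],[0,0,0,0],[0,0,0,0],[0,0,0,0],[0,0,0,0]]' ; python3 -m jog '[[0,0,0,0],[0,0,0,0],[0,0,0,0],[0,0,0,0],[0,0,0,0]]' >/dev/null; python3 roll.py; python3 look.py 11 2>/dev/null;python3 ang.py s10 s11
```

```text
clock: 19.77
eef_pos: [523.9, -7.8, 192.0]
ee_rot: [-2.34, -2.096, 0.0]
ft_force: [-0.1, -0.7, 0.1]
opening: 16.5
grasp_force: 107.9
clock: 20.6
eef_pos: [524.0, -7.9, 191.9]
ee_rot: [-2.34, -2.096, -0.0]
ft_force: [-0.3, 0.0, 0.1]
opening: 15.9
grasp_force: 107.9
n 3263 5067 slope x,y [-0.006  0.467] roll 0.437 res 0.7
rect ((1.3442621231079102, -35.8636474609375), (59.63992691040039, 23.201810836791992), 89.68101501464844) y -65.61906717205619 -6.091096331301007
foot centre x,y rel stud, z [ 1.3 10.7 82.7] tcp [524.   -7.9 191.9] F [-0.6 -0.8 -0.6]
blue face rect (y,z) 274 ((-54.027748107910156, 148.265869140625), (127.06956481933594, 95.45127868652344), 38.75502395629883)
white 212 red 1 -73.10389042250304 616.8356466296475
263 168
s10 area 284 dial ell [-34. 127.] [82.4 84.2] mark [-39.6  96.9] w 129 off [ -5.6 -30. ] phi -0.184
s11 area 284 dial ell [-39.9 126. ] [81.3 83.3] mark [-44.5  95.2] w 12 off [ -4.7 -30.7] phi -0.151
```

Roll is 0.437 rad, against a mark at 0.40–0.44. Estimates of the foot offset along -y range from 14 to 21 mm, so I'll slide the gauge about 9 mm parallel to its foot, with the firm grip, for margin.

```bash
python3 -m jog '[[2,0,-1,0],[4,0,-2,0],[6,0,-3,0],[8,0,-3.8,0],[9,0,-4.3,0]]';python3 -m jog '[[0,0,0,0],[0,0,0,0],[0,0,0,0],[0,0,0,0],[0,0,0,0]]' >/dev/null; python3 -m jog '[[0,0,0,0],[0,0,0,0],[0,0,0,0],[0,0,0,0],[0,0,0,0]]' >/dev/null; python3 -m jog '[[0,0,0,0],[0,0,0,0],[0,0,0,0],[0,0,0,0],[0,0,0,0]]' ; python3 roll.py; python3 look.py 12 >/dev/null 2>&1
python3 - <<'E'
import sys;sys.argv=['x','s8','s9','s10','s11','s12']
exec(open('ang.py').read())
# profile of dark and red around mark radius, y rel. to dial ellipse centre is printed above
for n in ('s10','s11','s12'):
    p,d=load(n);p=p.astype(float)
    vv,uu=np.mgrid[176:188,262:280];
    print(n);print((p[...,0]-np.maximum(p[...,1],p[...,2]))[176:188,264:278].astype(int))
# level check on w6
z=np.load('pics/w6.npz');W=(camera_info('wrist'),z['R'],z['o']);H=hsv(z['p']).astype(int)
q,_=pts(W,z['d'],(H[...,0]>95)&(H[...,0]<125)&(H[...,1]>130));q=q[(abs(q[:,2]-110)<6)&(np.hypot(q[:,0]-452,q[:,1]+262)<75)]-[452.5,-261.5,0]
e=np.array([-np.sin(.327),np.cos(.327)]);A=np.c_[np.ones(len(q)),q[:,:2]@e];A=A[A[:,1]>10];qq=q[(q[:,:2]@e)>10]
print('level slope y',np.linalg.lstsq(A,qq[:,2],rcond=None)[0],'ymax',A[:,1].max())
E
```

```text
clock: 21.53
eef_pos: [524.9, 1.0, 196.3]
ee_rot: [2.34, 2.096, -0.001]
ft_force: [-0.1, -5.2, -0.0]
opening: 16.4
grasp_force: 107.9
clock: 22.78
eef_pos: [525.0, 1.1, 196.2]
ee_rot: [-2.34, -2.096, -0.0]
ft_force: [-0.3, -6.5, 0.8]
opening: 16.1
grasp_force: 108.0
n 3207 4767 slope x,y [-0.005  0.387] roll 0.369 res 0.69
rect ((1.32757568359375, -27.711719512939453), (59.53098678588867, 23.26729965209961), 89.82585144042969) y -57.44183052717305 2.0337519608202728
foot centre x,y rel stud, z [ 1.3 12.  81.5] tcp [525.    1.1 196.2] F [-0.8 -5.8 -0.6]
s8 area 288 dial ell [-22.  133.9] [81.7 86.3] mark [-34.7 107.9] w 239 off [-12.7 -26. ] phi -0.455
s9 area 286 dial ell [-29.8 129.2] [83.4 84.2] mark [-38.1 102.6] w 276 off [ -8.3 -26.5] phi -0.304
s10 area 284 dial ell [-34. 127.] [82.4 84.2] mark [-39.6  96.9] w 129 off [ -5.6 -30. ] phi -0.184
s11 area 284 dial ell [-39.9 126. ] [81.3 83.3] mark [-44.5  95.2] w 12 off [ -4.7 -30.7] phi -0.151
s12 area 286 dial ell [-36.4 127.3] [82.8 84.6] mark [-42.1  98.3] w 89 off [ -5.7 -29.1] phi -0.194
s10
[[  1   4   3   6   2   6   4   3
[... 1472 characters left out ...]
3   3   4   3   4   4   5   3  -1  -4]
 [  7   2   4   5   4   5   2   6   4   5   3   0  -2  -7]
 [  4   7   5   3   6  10   8   5   5   2   0  -4  -6  -6]
 [  7   2   4   3  11  22  23   9   1   1  -2  -6  -5  -1]
 [  4   6   6   6  19  32  34  15   1  -5  -6  -6  -3  -2]
 [  4   6   5   9  22  33  35   9  -4  -8  -6  -3   1   0]
 [  6   6   5   7  16  28  21   0  -6  -6  -3  -3  -2  -3]
 [  6   4   3   3   7   8   2  -4  -7  -4  -3   2   1  -1]
 [  3   2   2  -1  -2  -6  -6  -4  -5  -1   0   1   0   1]
 [-10 -11 -15 -13 -11 -11  -7  -5  -3   0   1   0   0   2]
 [-35 -29 -23 -18 -13 -10  -6  -2  -2   0  -1  -1   0  -1]]
level slope y [ 1.09279175e+02 -1.46386282e-02] ymax 59.23070759577704
```

The level check shows a -0.015 rad bias, so true roll is the reading plus 0.015. Friction on the stud is high: the gauge rolled back instead of sliding, and the foot centre stayed at -14 mm, which is within limits. I'll roll forward again by 0.05.

```bash
python3 -m jog '[[-2,0,1,0],[-4,0,2,0],[-6,0,3,0],[-7.5,0,3.7,0],[-7.5,0,3.7,0]]';python3 -m jog '[[0,0,0,0],[0,0,0,0],[0,0,0,0],[0,0,0,0],[0,0,0,0]]' ; python3 roll.py
```

```text
clock: 23.3
eef_pos: [524.1, -6.4, 192.4]
ee_rot: [-2.34, -2.095, -0.001]
ft_force: [-1.0, -0.5, 0.3]
opening: 16.3
grasp_force: 108.5
clock: 23.72
eef_pos: [524.2, -6.3, 192.5]
ee_rot: [-2.34, -2.096, -0.0]
ft_force: [-0.4, -1.8, -0.6]
opening: 16.2
grasp_force: 108.6
n 3262 4989 slope x,y [-0.004  0.45 ] roll 0.423 res 0.71
rect ((1.353006362915039, -33.76654815673828), (23.258853912353516, 58.57951736450195), 0.057734228670597076) y -63.068012536164716 -4.4858122823311515
foot centre x,y rel stud, z [ 1.4 11.4 82.6] tcp [524.2  -6.3 192.5] F [-0.7 -1.9  0.7]
```

```bash
for i in 1 2 3 4 5; do python3 -m jog '[[0,0,0,0],[0,0,0,0],[0,0,0,0],[0,0,0,0],[0,0,0,0]]' >/dev/null; done; python3 roll.py; python3 -c "
from cell import bot
print(bot.close_job())"
```

```text
n 3255 5001 slope x,y [-0.001  0.454] roll 0.426 res 0.7
rect ((1.3092155456542969, -33.207244873046875), (57.20917892456055, 23.215303421020508), 89.76951599121094) y -61.76565435359811 -4.588595696366295
foot centre x,y rel stud, z [ 1.3 12.3 83. ] tcp [524.1  -6.4 192.5] F [-0.2 -1.4 -0. ]
the job is handed in; nothing more can be done
None
```

I handed the job in, with no verdict returned: by my measurements the wheel is at about 3.00 rad, and the gauge is held still on the stud (about 6 mm pressed), rolled about 0.44 rad against a mark at 0.40–0.44, with its foot centre an estimated 14–21 mm off (limit 25 mm).

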